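# Pack the stone sample box

## Robot

A 7-joint arm with a two-finger parallel gripper is mounted at the origin on the work surface. World frame = base frame: x ahead of the robot, y to its left, z up, the work surface at z = 0. Lengths are in mm, angles in rad, forces in N, time in s.
With the tool pointing down it reaches from about 400 to 875 mm from the base axis. Payload 19.3 kg.
Tool frame: the origin (TCP) lies between the finger pads; the fingertips stand 8 mm ahead of it and the grasp point (between the pads) lies 11 mm behind it; z points along the fingers, y is the line along which they close (so a half turn about z gives the same grasp; the last joint's range is limited). The gripper opens to 85 mm and grips with 20 to 120 N. Pads are 22 mm wide; open, the fingers measure 114 mm over their backs; the gripper's body (76 mm by 85 mm) begins 54 mm behind the grasp point. The pads swing forward as they close: fully open they stand 13 mm farther back than shut.
Start: joints at [-0.07, 0.521, -0.036, 1.599, 0.021, 1.021, -0.113], TCP at [624.992, -0.025, 239.291] pointing down, gripper open.
Joint ranges: [-2.91, 2.91], [-0.3, 2.13], [-1.5, 1.42], [0.17, 2.43], [-1.26, 4.41], [0.16, 1.93], [-2.52, 2.52]. Speed limits (rad/s): [1.89, 1.89, 2.39, 2.39, 3.01, 3.01, 3.01].

## Interface

Orientations are given as a unit quaternion [x, y, z, w].
In Python, from bench import env gives the robot as it stands. The module is installed in compiled form; this text tells all that it offers.
- The arm moves only by the shell command python3 -m inch 'ROWS'. ROWS is a JSON object whose one key "moves" holds one flat list of numbers, 7 for each row, row after row: the shift along the tool's x, y, z in m, then the turn, a rotation vector about the tool's x, y, z in degrees, then the finger opening in m, from 0 to 0.0854. In form: {"moves": [dx, dy, dz, wx, wy, wz, jaw, dx, dy, dz, wx, wy, wz, jaw, ...]}. A call has 1 to 20 rows; each row shifts and turns the commanded pose from where the row before left it, along the tool's axes as they then stand; what a row does not reach is not made up. A row lasts 1/10 s, in which the tool goes at most 50 mm and 8.59 degrees, less where a joint would pass 70% of its speed; a pose out of reach is approached as far as the arm can. A call is refused whole if a number of a shift passes 0.05 or a number of a turn 8.59, either way. A call with a gripper value outside its range is refused whole. The fingers move at their own pace and stop on an object; the grip force is fixed at half the most. Time passes only in rows, so rows that do not move let the fingers close. It gives the time, the measured TCP pose, the force, the opening and the grip force at its end, in the units of the state.
- env.get_obs(): the state, without advancing time (a new reading comes with each control period).
- env.capture(name): name is "scene" or "side" or "wrist"; returns a dict with "image" (420x560x3 uint8, blue, green, red), "vertical_fov" (degrees; the focal length in pixels is half the picture's height over the tangent of half this angle, whatever the lens; pixels are square), "cx", "cy" (the principal point, pixels), "extrinsics" (4x4, takes a point from camera to world coordinates); the wrist camera has in their place "mount" (4x4, takes a point from camera to tool coordinates, whose origin is the TCP and whose axes are the flange's). Camera axes: x right, y up, looking along -z (the intrinsics and any distortion apply to the point x, -y, -z); pixel columns grow to the right and rows downward; lengths in mm; the calibration is good to about 2 mm. A picture is of the moment at which its call begins: read the wrist's pose just before it. There is no depth.
- env.sign_off(): hands the job in; it is judged then, once.
Trained networks look in the newest picture that a camera, given by its name, has taken for a name from the list of things; names that differ only in an ending like _2 or _b are one class to them, and where a whole thing is asked for, a point or a joint stands for the part that bears it (a point fixed in the world has none). Each returns a list of dicts, best first, with "p" (0 to 1); they miss things now and then, are a little off and sometimes report something else, mostly with a low value. They report only what shows in the picture. A call takes as long as a camera call. They do not tell look-alikes from the thing itself.
- env.search_frame(camera, target): "bbox" ([left, top, right, bottom] in pixels, round what is visible of it).
- env.outline_of(camera, target): "mask" (420x560 bool, what is visible of it) and "bbox" ([left, top, right, bottom] in pixels, round what is visible of it).
The state is a dict: "t": time; "joints": joint angles; "joint_vel": joint speeds; "joint_efforts": joint torques, N m; "eef_pos": TCP position; "orientation": TCP orientation; "force": force on the tool from outside, world axes, zero at the start; "ft_torque": the same for the moment, N m; "opening": finger opening in mm; "finger_force": force on a finger pad.
Only numpy, scipy, OpenCV 4.12 (cv2) and the standard library are available. Lean on these libraries where they do the work, as an engineer would, in place of code of your own. Each camera call takes 0.05 s, during which the arm holds its last target. There are 200 camera calls.

## Task

Pack the stone sample box: put the whole square tile, the full-length strip, the large round core and the small round core each flat in the pocket of its own shape and size, lying on the pocket's floor. Leave the tile with the broken corner and the snapped short strip where they lie.

Things in the scene. Friction and masses are not known exactly. Their poses are not given: they have to be found in the camera images.
- tile: Whole square tile of grey stone, 46 x 46 mm, 24 mm thick, lying flat, about 0.13 kg, on the black rubber mat (4 mm thick) at any yaw. Origin: centre of its underside; x and y along its sides, z up.
- strip: Full-length strip of the same grey stone, 74 mm long (its x axis), 24 mm wide (y), 24 mm high, about 0.11 kg, on the mat at any yaw. Origin: centre of its underside.
- large_core: Large round drilled core of the same grey stone: upright disc of diameter 54 mm, 24 mm high, about 0.14 kg, on the mat. Origin: centre of its underside, z up.
- small_core: Small round drilled core of the same grey stone: upright disc of diameter 32 mm, 24 mm high, about 0.05 kg, on the mat. Origin: centre of its underside, z up. (A browner, rounded pebble of 44 mm lies on the mat too, with two small ones: mere clutter.)
- broken_tile: Look-alike, not to be packed: a tile of the same stone, 46 x 46 x 24 mm, one corner (+x, +y) broken off along a slant, 26 mm along each side. Loose on the mat. Origin: centre of the original square's underside.
- snapped_strip: Look-alike, not to be packed: a snapped strip of the same stone, only 44 mm long (x), 24 mm wide, 24 mm high, its +x end slanting. Loose on the mat. Origin: about the centre of its underside.
- pocket_square: Place for the whole square tile. Fixed wooden block 110 x 110 x 14 mm, one of four turned alike in a 2 x 2 array (pitch 112 mm) in a dark box 242 mm square with walls 16 mm high; block tops 20 mm above the table. Origin: centre of the underside, below the pocket's centre; z up, x and y along the sides. Pocket 8 mm deep, grey felt floor 6 mm above the origin; square, 62 x 62 mm.
- pocket_long: Place for the full-length strip. Fixed wooden block 110 x 110 x 14 mm, one of four turned alike in a 2 x 2 array (pitch 112 mm) in a dark box 242 mm square with walls 16 mm high; block tops 20 mm above the table. Origin: centre of the underside, below the pocket's centre; z up, x and y along the sides. Pocket 8 mm deep, grey felt floor 6 mm above the origin; 90 mm (x) by 40 mm (y).
- pocket_large_round: Place for the large core. Fixed wooden block 110 x 110 x 14 mm, one of four turned alike in a 2 x 2 array (pitch 112 mm) in a dark box 242 mm square with walls 16 mm high; block tops 20 mm above the table. Origin: centre of the underside, below the pocket's centre; z up, x and y along the sides. Pocket 8 mm deep, grey felt floor 6 mm above the origin; round, 70 mm in diameter.
- pocket_small_round: Place for the small core. Fixed wooden block 110 x 110 x 14 mm, one of four turned alike in a 2 x 2 array (pitch 112 mm) in a dark box 242 mm square with walls 16 mm high; block tops 20 mm above the table. Origin: centre of the underside, below the pocket's centre; z up, x and y along the sides. Pocket 8 mm deep, grey felt floor 6 mm above the origin; round, 48 mm in diameter.
Mind the look-alikes: they are no part of the job. Leave any orange look-alike of the tile alone.

How it is judged:
By the outcome, as a careful person would: the job done as asked, in the order asked, and still so for the second after the job is handed in, with the robot touching nothing.
It also fails if it takes over 96 s, if anything falls off the work surface, if the arm or the gripper's body presses on something with over 40 N, if the wrist force passes 120 N, or if a joint passes its speed limit or range.

## Working session

There is one attempt and no reset: what is moved stays moved. The work goes in short steps, Python scripts to look and compute and a shell command to move; the robot and the scene stay as the last step left them, time stands still between calls to the robot, and variables do not carry over. Pictures are saved under pics/ and viewed, at most 14 in all, crops included, and the job is handed in when it is done.

```bash
mkdir -p pics; python3 - <<'E'
from bench import env
import cv2,numpy as np
for n in ["scene","wrist"]:
    o=env.get_obs();c=env.capture(n); cv2.imwrite(f"pics/{n}0.png",c["image"])
    print(n,{k:(np.round(v,4).tolist() if k!="image" else 0) for k,v in c.items()})
    for t in ["tile","strip","large_core","small_core","pocket_square","pocket_long","pocket_large_round","pocket_small_round"]:
        print(t,[(np.round(d["bbox"]).tolist(),round(d["p"],2)) for d in env.search_frame(n,t)][:4])
print(o)
E
```

```text
scene {'image': 0, 'vertical_fov': 54.7752, 'cx': 282.6796, 'cy': 208.2074, 'extrinsics': [[-0.6636, -0.615, 0.426, 845.7658], [0.7481, -0.54, 0.3857, 429.6725], [-0.0072, 0.5746, 0.8184, 764.4298], [0.0, 0.0, 0.0, 1.0]]}
tile [([428.0, 296.0, 460.0, 330.0], 0.96), ([367.0, 196.0, 398.0, 222.0], 0.6), ([345.0, 234.0, 375.0, 264.0], 0.57)]
strip [([244.0, 268.0, 267.0, 306.0], 0.91)]
large_core [([333.0, 283.0, 364.0, 311.0], 0.87), ([172.0, 150.0, 237.0, 193.0], 0.7)]
small_core [([261.0, 231.0, 276.0, 250.0], 0.52)]
pocket_square [([175.0, 148.0, 238.0, 194.0], 0.86)]
pocket_long [([154.0, 139.0, 195.0, 172.0], 0.88)]
pocket_large_round [([104.0, 162.0, 172.0, 202.0], 0.72), ([344.0, 234.0, 377.0, 264.0], 0.53)]
pocket_small_round [([138.0, 172.0, 206.0, 226.0], 0.55)]
wrist {'image': 0, 'vertical_fov': 58.1965, 'cx': 287.6486, 'cy': 218.4701, 'mount': [[-0.0009, 0.9581, 0.2865, 73.373], [1.0, 0.0008, 0.0006, -0.3701], [0.0004, 0.2865, -0.9581, -134.6612], [0.0, 0.0, 0.0, 1.0]]}
tile []
strip [([252.0, 0.0, 327.0, 34.0], 0.87)]
large_core [([97.0, 267.0, 219.0, 364.0], 0.48)]
small_
[... 289 characters left out ...]
-0.07021154,  0.52142894, -0.03630838,  1.59952957,  0.02120461,
        1.02111324, -0.11284711]), 'joint_vel': array([-0.00087461, -0.00095151,  0.00131804,  0.00058385, -0.00013423,
        0.00030692,  0.00058398]), 'joint_efforts': array([-1.88484948e-03, -9.26165485e+01,  1.97612666e+00, -3.69990134e+01,
        1.79307559e-02,  2.87088653e-03, -5.59520379e-05]), 'eef_pos': array([ 6.24969419e+02, -1.58026081e-02,  2.39262045e+02]), 'orientation': array([ 7.07130918e-01,  7.07082642e-01, -3.57763083e-05, -3.06560826e-05]), 'force': array([-0.3435416, -0.6936816, -0.0924064]), 'ft_torque': array([ 0.02393777, -0.03269123, -0.01864418]), 'finger_force': 0.0, 'opening': 85.59337072451439}
```

View pics/scene0.png

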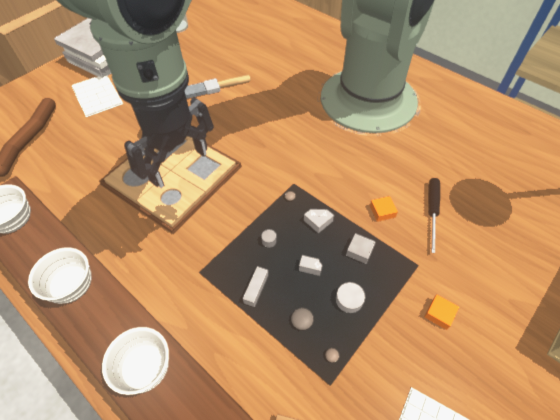

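View pics/wrist0.png

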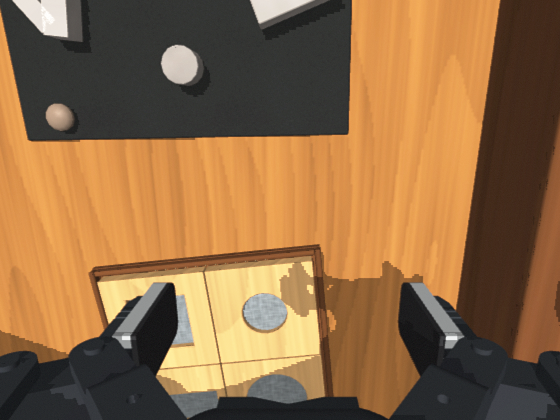

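```bash
cat > h.py <<'E'
from bench import env
import cv2,numpy as np
from scipy.spatial.transform import Rotation as R
def cam(n,cap,o=None):
    if n!="wrist": return cap["extrinsics"]
    T=np.eye(4);T[:3,:3]=R.from_quat(o["orientation"]).as_matrix();T[:3,3]=o["eef_pos"]
    return T@cap["mount"]
def world(px,z,c,T):
    f=210/np.tan(np.radians(c["vertical_fov"]/2)); px=np.asarray(px,float).reshape(-1,2)
    d=np.c_[(px[:,0]-c["cx"])/f,-(px[:,1]-c["cy"])/f,-np.ones(len(px))]@T[:3,:3].T
    return T[:3,3]+d*((z-T[2,3])/d[:,2])[:,None]
def pix(P,c,T):
    f=210/np.tan(np.radians(c["vertical_fov"]/2)); q=(np.atleast_2d(P)-T[:3,3])@T[:3,:3]
    return np.c_[c["cx"]+f*q[:,0]/-q[:,2],c["cy"]-f*q[:,1]/-q[:,2]]
def look(n,save=None):
    o=env.get_obs();c=env.capture(n)
    if save: cv2.imwrite(f"pics/{save}.png",c["image"])
    return c,cam(n,c,o),o
E
python3 - <<'E'
from h import *
c,T,o=look("scene")
for n,p in dict(tile=(361,245),broken=(319,216),snap=(311,262),strip=(257,282),large=(350,294),small=(269,235),pebble=(302,319),mat_t=(295,187),mat_l=(203,268),mat_b=(332,370),mat_r=(416,267)).items():
    print(n,world(p,4 if 'mat' in n else 28,c,T)[0].round())
for n,p in dict(sq=(204,168),long=(174,150),lr=(136,177),sr=(171,197),box_l=(103,180),box_b=(174,225),box_r=(240,172)).items(): print(n,world(p,12 if 'box' not in n else 18,c,T)[0].round())
f=cv2.resize(c["image"][190:330,230:400],None,fx=4,fy=4,interpolation=cv2.INTER_CUBIC);cv2.imwrite("pics/crop.png",f)
E
```

```text
tile [425. 267.  28.]
broken [426. 156.  28.]
snap [524. 214.  28.]
strip [629. 162.  28.]
large [528. 315.  28.]
small [534. 107.  28.]
pebble [627. 277.  28.]
mat_t [384.  52.   4.]
mat_l [673.  48.   4.]
mat_b [656. 372.   4.]
mat_r [379. 378.   4.]
sq [ 491. -149.   12.]
long [ 501. -251.   12.]
lr [ 618. -251.   12.]
sr [ 601. -141.   12.]
box_l [ 678. -297.   18.]
box_b [648. -71.  18.]
box_r [445. -70.  18.]
```

View pics/crop.png

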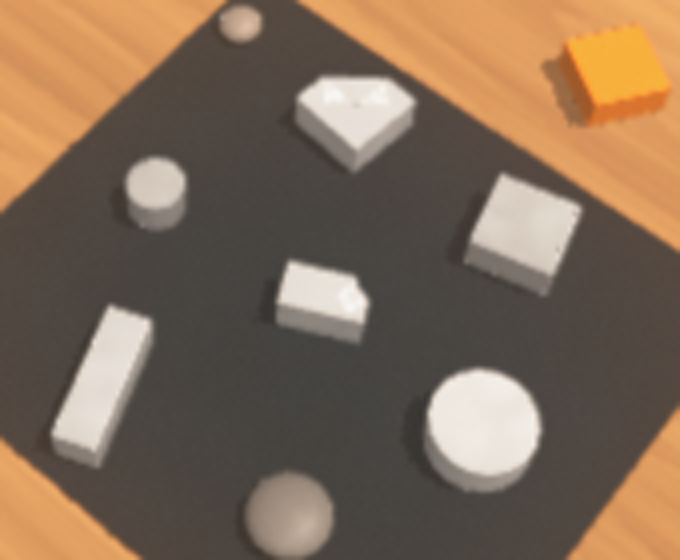

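```bash
python3 -m inch '{"moves":[-0.03,-0.0145,-0.012,0,0,0,0.085,-0.03,-0.0145,-0.012,0,0,0,0.085,-0.03,-0.0145,-0.012,0,0,0,0.085,-0.03,-0.0145,-0.012,0,0,0,0.085,-0.03,-0.0145,-0.012,0,0,0,0.085,0,0,0,0,0,0,0.085,0,0,0,0,0,0,0.085]}'
python3 - <<'E'
from h import *
c,T,o=look("wrist","wbox")
print(o["eef_pos"])
for t in ["pocket_square","pocket_long","pocket_large_round","pocket_small_round"]:
    for d in env.outline_of("wrist",t)[:2]:
        m=d["mask"].astype(np.uint8); k=max(cv2.findContours(m,0,2)[0],key=cv2.contourArea)[:,0]
        w=world(k,12,c,T)[:,:2].astype(np.float32); print(t,round(d["p"],2),np.round(d["bbox"]),cv2.minAreaRect(w))
E
```

```text
t: 1.65
eef_pos: [552.5, -150.4, 299.6]
orientation: [0.708, 0.707, 0.0, 0.0]
force: [0.9, 1.1, -0.3]
opening: 85.0
finger_force: 0.0
[ 552.46722684 -150.3841994   299.61239743]
pocket_square 0.74 [172. 118. 285. 229.] ((487.5611572265625, -150.71786499023438), (113.99899291992188, 113.3953628540039), 6.034574508666992)
pocket_square 0.58 [273. 106. 383. 216.] ((600.82861328125, -138.68167114257812), (115.3843765258789, 114.62713623046875), 6.150491237640381)
pocket_long 0.82 [192. 215. 295. 311.] ((499.2629089355469, -263.7442321777344), (112.66400146484375, 114.51312255859375), 6.1272101402282715)
pocket_large_round 0.8 [288. 205. 387. 303.] ((612.3876342773438, -251.37510681152344), (114.10086059570312, 116.99710083007812), 5.673439025878906)
pocket_small_round 0.64 [272. 106. 382. 214.] ((600.292236328125, -138.6466064453125), (112.42681884765625, 112.63128662109375), 6.2088470458984375)
```

View pics/wbox.png

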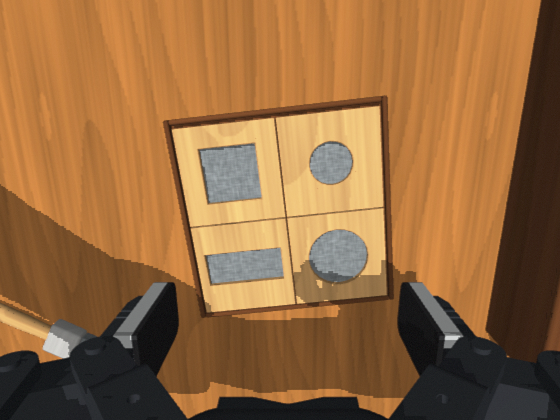

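```bash
python3 - <<'E'
from h import *
c,T,o=look("wrist")
hsv=cv2.cvtColor(c["image"],cv2.COLOR_BGR2HSV)
m=((hsv[...,1]<70)).astype(np.uint8); m[:90]=0;m[320:]=0;m[:,:165]=0;m[:,390:]=0
m=cv2.morphologyEx(m,cv2.MORPH_OPEN,np.ones((3,3)))
cs=[]
for k in cv2.findContours(m,0,1)[0]:
    if cv2.contourArea(k)<400: continue
    for z in (12,20):
        w=world(k[:,0]+0.0,z,c,T)[:,:2].astype(np.float32); print(k[:,0].mean(0).round(),z,np.round(np.r_[cv2.minAreaRect(w)[0],cv2.minAreaRect(w)[1],cv2.minAreaRect(w)[2]],1))
E
python3 -m inch '{"moves":[0.04,-0.003,0.0,0,0,0,0.085,0.04,-0.003,0,0,0,0,0.085,0.04,-0.003,0,0,0,0,0.085,0.04,-0.003,0,0,0,0,0.085,0.04,-0.003,0,0,0,0,0.085,0.04,-0.003,0,0,0,0,0.085,0.04,-0.003,0,0,0,0,0.085,0.04,-0.003,0,0,0,0,0.085,0.04,-0.003,0,0,0,0,0.085,0.04,-0.003,0,0,0,0,0.085,0,0,0,0,0,0,0.085,0,0,0,0,0,0,0.085]}'
python3 - <<'E'
from h import *
c,T,o=look("wrist","wmat"); print(o["eef_pos"])
hsv=cv2.cvtColor(c["image"],cv2.COLOR_BGR2HSV)
m=((hsv[...,1]<60)&(hsv[...,2]>100)).astype(np.uint8)
for k in cv2.findContours(m,0,1)[0]:
    if cv2.contourArea(k)<200: continue
    r=cv2.minAreaRect(world(k[:,0],28,c,T)[:,:2].astype(np.float32)); print(k[:,0].mean(0).round(),np.round(np.r_[r[0],r[1],r[2]],1))
E
```

```text
[245. 266.] 12 [ 499.7 -262.7   90.    37.8    6. ]
[245. 266.] 20 [ 500.7 -259.1   88.3   37.1    6. ]
[338. 257.] 12 [ 612.1 -250.6   68.    67.6   57.1]
[338. 257.] 20 [ 610.9 -247.3   66.7   66.3   57.1]
[231. 174.] 12 [ 487.7 -150.2   61.9   61.5    6.1]
[231. 174.] 20 [ 488.9 -148.8   60.7   60.4    6.1]
[331. 164.] 12 [ 599.9 -137.9   46.    46.     1. ]
[331. 164.] 20 [ 599.  -136.7   45.1   45.1    1. ]
t: 3.15
eef_pos: [522.1, 251.0, 298.8]
orientation: [0.706, 0.708, -0.0, -0.0]
force: [-0.5, -0.3, 0.0]
opening: 85.0
finger_force: 0.0
[522.05773237 251.03193206 298.84055571]
[137. 315.] [337.1  85.1 106.6  32.8  59.8]
[436. 314.] [703.3  85.3  27.2 107.6  30.6]
[296. 292.] [5.314e+02 1.121e+02 3.110e+01 4.090e+01 1.000e-01]
[204. 253.] [420.8 158.   56.1  49.8  82.6]
[380. 249.] [628.4 167.1  75.2  34.3  21.4]
[289. 206.] [521.7 217.6  26.3  49.6  25.6]
[376. 153.] [615.9 275.8  40.   39.7  47.4]
[198. 158.] [423.3 269.7  50.2  46.7  14.9]
[292. 112.] [525.4 317.3  53.9  53.3  44.9]
[58. 65.] [290.7 362.7  98.3   6.3  28.6]
```

View pics/wmat.png

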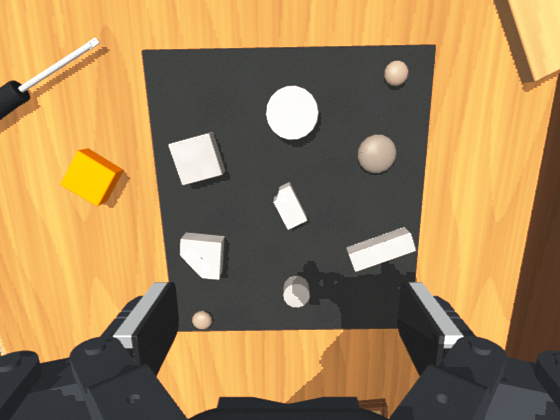

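```bash
python3 -m inch '{"moves":[0.0045,-0.025,0.04,0,0,0,0.085,0.0045,-0.025,0.04,0,0,0,0.085,0.0045,-0.025,0.04,0,0,0,0.085,0.0045,-0.025,0.04,0,0,0,0.085,0,0,0.035,0,0,-7.45,0.075,0,0,0.035,0,0,-7.45,0.075,0,0,0,0,0,0,0.075,0,0,0,0,0,0,0.075]}'
python3 - <<'E'
from h import *
o=env.get_obs();M=R.from_quat(o["orientation"]).as_matrix();print(o["eef_pos"],M[:,1], M.T@(np.array([421.5,269,16])-o["eef_pos"]))
c,T,o=look("wrist","a1")
E
```

```text
t: 4.0
eef_pos: [422.9, 267.2, 69.9]
orientation: [0.612, 0.791, -0.0, 0.0]
force: [0.1, 0.1, 1.3]
opening: 75.0
finger_force: 0.0
[422.93491048 267.21496563  69.89894521] [ 9.67741339e-01  2.51945116e-01 -5.98814772e-04] [ 2.11787072 -0.90661601 53.89836993]
```

View pics/a1.png

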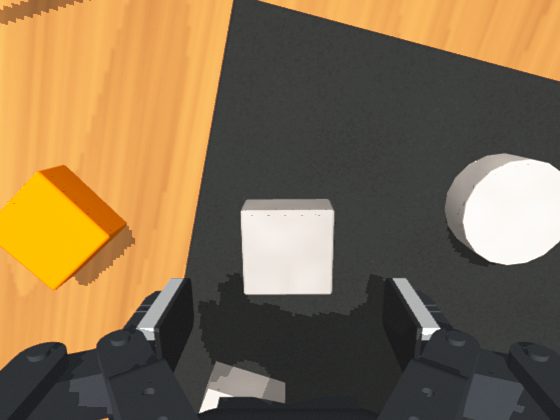

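```bash
python3 -m inch '{"moves":[0.0025,0,0.02,0,0,0,0.075,0,0,0.02,0,0,0,0.075,0,0,0.0137,0,0,0,0.075,0,0,0,0,0,0,0.02,0,0,0,0,0,0,0.02,0,0,0,0,0,0,0.02,0,0,0,0,0,0,0.02,0,0,0,0,0,0,0.02,0,0,0,0,0,0,0.02]}'
```

```text
t: 4.95
eef_pos: [422.4, 270.6, 16.9]
orientation: [0.61, 0.793, 0.001, 0.0]
force: [-1.7, -1.4, 8.9]
opening: 44.3
finger_force: 62.4
```

```bash
python3 -m inch '{"moves":[0,0,-0.03,0,0,0,0.02,0,0,-0.03,0,0,0,0.02,0,0,-0.03,0,0,4.4,0.02,0,0,-0.03,0,0,4.4,0.02,-0.0283,0.0014,0,0,0,0,0.02,-0.0283,0.0014,0,0,0,0,0.02,-0.0283,0.0014,0,0,0,0,0.02,-0.0283,0.0014,0,0,0,0,0.02,-0.0283,0.0014,0,0,0,0,0.02,-0.0283,0.0014,0,0,0,0,0.02,-0.0283,0.0014,0,0,0,0,0.02,-0.0283,0.0014,0,0,0,0,0.02,-0.0283,0.0014,0,0,0,0,0.02,-0.0283,0.0014,0,0,0,0,0.02,-0.0283,0.0014,0,0,0,0,0.02,-0.0283,0.0014,0,0,0,0,0.02,-0.0283,0.0014,0,0,0,0,0.02,-0.0283,0.0014,0,0,0,0,0.02,-0.0283,0.0014,0,0,0,0,0.02,0,0,0,0,0,0,0.02]}'
python3 - <<'E'
from h import *
c,T,o=look("wrist","a2");M=R.from_quat(o["orientation"]).as_matrix();print(o["eef_pos"],o["opening"],M.T@(np.array([488.3,-149.7,27])-o["eef_pos"]))
E
```

```text
t: 6.95
eef_pos: [488.0, -153.3, 136.5]
orientation: [0.67, 0.742, -0.0, 0.001]
force: [-0.1, 1.1, -1.3]
opening: 44.8
finger_force: 62.3
[ 487.97540968 -153.28710403  136.4967089 ] 44.75930085120662 [  3.71671753   0.55942632 109.49143796]
```

View pics/a2.png

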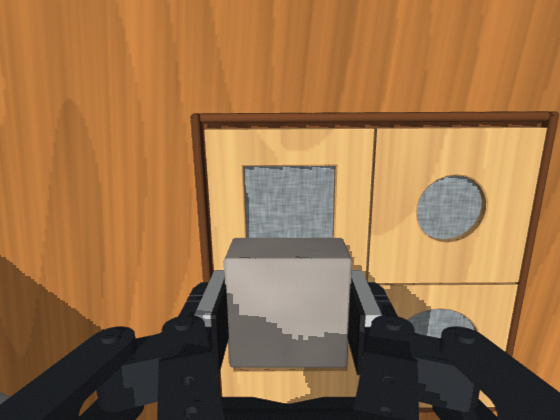

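```bash
python3 -m inch '{"moves":[0.0035,0.0005,0.03,0,0,0,0.02,0,0,0.03,0,0,0,0.02,0,0,0.02,0,0,0,0.02,0,0,0.0,0,0,0,0.02]}'
python3 - <<'E'
from h import *
c,T,o=look("wrist","a3");print(o["eef_pos"])
E
```

```text
t: 7.4
eef_pos: [486.8, -144.6, 54.2]
orientation: [0.668, 0.744, -0.001, -0.002]
force: [-0.2, 0.8, -0.8]
opening: 44.8
finger_force: 62.2
[ 486.80821879 -144.58890435   54.16461381]
```

View pics/a3.png

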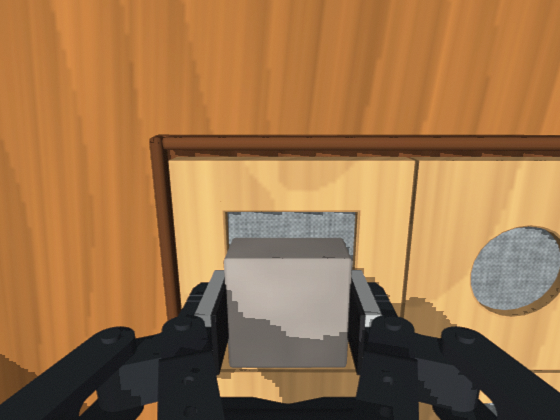

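```bash
python3 -m inch '{"moves":[-0.0045,0.001,0,0,0,0,0.02,0,0,0.012,0,0,0,0.02,0,0,0.01,0,0,0,0.02,0,0,0.0045,0,0,0,0.02,0,0,0,0,0,0,0.02,0,0,0,0,0,0,0.02]}'
```

```text
t: 8.05
eef_pos: [489.4, -150.2, 29.0]
orientation: [0.668, 0.744, -0.0, -0.0]
force: [-0.5, -0.1, -2.1]
opening: 44.6
finger_force: 62.3
```

```bash
python3 -m inch '{"moves":[0,0,0.002,0,0,0,0.02,0,0,0,0,0,0,0.02,0,0,0,0,0,0,0.065,0,0,0,0,0,0,0.065,0,0,0,0,0,0,0.065,0,0,0,0,0,0,0.065,0,0,-0.02,0,0,0,0.065,0,0,-0.03,0,0,0,0.065,0,0,-0.04,0,0,0,0.085,0,0,-0.04,0,0,0,0.085,0,0,0,0,0,0,0.085,0,0,0,0,0,0,0.085]}'
python3 - <<'E'
from h import *
c,T,o=look("wrist","a4");print(o["eef_pos"],R.from_quat(o["orientation"]).as_matrix()[:,1])
E
```

```text
t: 9.25
eef_pos: [489.7, -150.5, 157.8]
orientation: [0.669, 0.744, 0.0, 0.001]
force: [0.1, -0.1, -0.6]
opening: 85.0
finger_force: 0.0
[ 489.72047801 -150.47670902  157.81479643] [0.99436301 0.10601694 0.00161619]
```

View pics/a4.png

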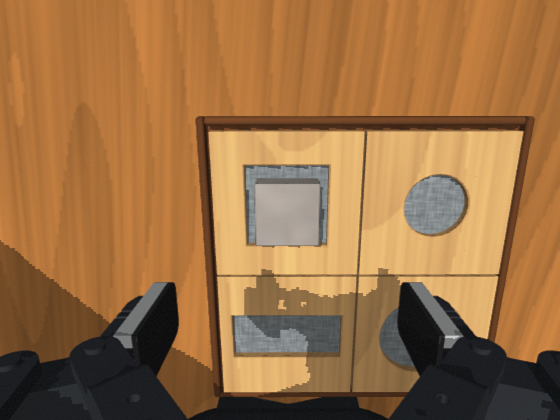

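```bash
python3 -m inch '{"moves":[0.0296,0.0173,0,0,0,0,0.085,0.0296,0.0173,0,0,0,0,0.085,0.0296,0.0173,0,0,0,0,0.085,0.0296,0.0173,0,0,0,0,0.085,0.0296,0.0173,0,0,0,0,0.085,0.0296,0.0173,0,0,0,0,0.085,0.0296,0.0173,0,0,0,0,0.085,0.0296,0.0173,0,0,0,0,0.085,0.0296,0.0173,0,0,0,0,0.085,0.0296,0.0173,0,0,0,0,0.085,0,0,0.01,0,0,8.3,0.085,0,0,0.01,0,0,8.3,0.085,0,0,0.01,0,0,8.3,0.085,0,0,0.01,0,0,8.3,0.085,0,0,0.01,0,0,8.3,0.085,0,0,0.01,0,0,8.3,0.085,0,0,0.01,0,0,8.3,0.07,0,0,0.01,0,0,8.3,0.06,0,0,0.01,0,0,8.3,0.06,0,0,0,0,0,0,0.06]}'
python3 -m inch '{"moves":[0,0,0,0,0,0,0.06,0,0,0,0,0,0,0.06]}'
python3 - <<'E'
from h import *
c,T,o=look("wrist","b1");M=R.from_quat(o["orientation"]).as_matrix();y=M[:,1];print(o["eef_pos"],np.degrees(np.arctan2(y[1],y[0])),o["joints"][6],M.T@(np.array([630.2,162.4,19])-o["eef_pos"]))
hsv=cv2.cvtColor(c["image"],cv2.COLOR_BGR2HSV)
m=((hsv[...,1]<60)&(hsv[...,2]>100)).astype(np.uint8)
for k in cv2.findContours(m,0,1)[0]:
    if cv2.contourArea(k)<500: continue
    r=cv2.minAreaRect(world(k[:,0],28,c,T)[:,:2].astype(np.float32)); print(k[:,0].mean(0).round(),np.round(np.r_[r[0],r[1],r[2]],1),M.T@(np.r_[r[0],19]-o["eef_pos"]))
E
```

```text
t: 11.3
eef_pos: [628.4, 162.2, 64.2]
orientation: [0.983, 0.185, -0.002, 0.001]
force: [-0.2, -0.6, -0.2]
opening: 60.1
finger_force: 0.0
t: 11.5
eef_pos: [630.0, 162.3, 67.1]
orientation: [0.982, 0.187, -0.0, 0.0]
force: [0.7, 0.6, 0.9]
opening: 60.2
finger_force: 0.0
[629.99862705 162.31294306  67.06972745] -68.40309981131858 -1.405184728703013 [ 2.30942601e-01 -8.91510155e-03  4.80696725e+01]
[  7. 312.] [547.4 285.1  43.1  11.2   9.2] [ -31.5966624  -144.58462526   48.0711088 ]
[390. 301.] [627.6 105.   37.3  10.2  43.9] [-23.27945813  52.41594125  48.07765633]
[186. 302.] [588.6 204.   10.7  37.2  89.7] [-23.19264325 -53.97963174  48.0730092 ]
[288. 249.] [632.3 163.8  77.2  24.4  21.3] [ 2.7038773  -0.51798404 48.06905033]
[ 75. 189.] [624.9 268.7  38.8  38.9  21.5] [  34.38683442 -100.82318316   48.05700171]
```

View pics/b1.png

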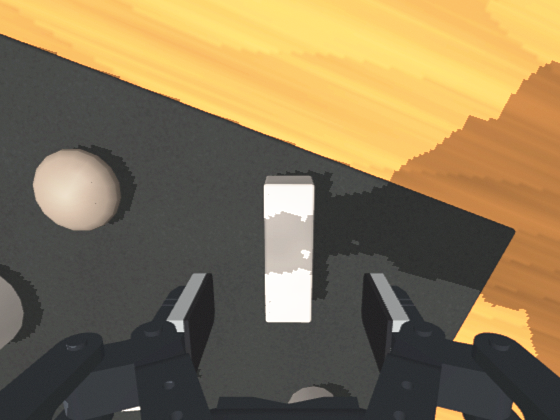

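```bash
python3 -m inch '{"moves":[0.001,0,0.02,0,0,0,0.06,0,0,0.018,0,0,0,0.06,0,0,0.01,0,0,0,0.06,0,0,0,0,0,0,0.06,0,0,0,0,0,0,0.005,0,0,0,0,0,0,0.005,0,0,0,0,0,0,0.005,0,0,0,0,0,0,0.005,0,0,0,0,0,0,0.005,0,0,0,0,0,0,0.005]}'
```

```text
t: 12.55
eef_pos: [631.5, 162.9, 20.1]
orientation: [0.983, 0.186, 0.001, -0.0]
force: [-1.5, -0.4, 6.5]
opening: 22.6
finger_force: 59.7
```

```bash
python3 -m inch '{"moves":[0,0,-0.03,0,0,0,0.005,0,0,-0.03,0,0,0,0.005,0,0,-0.03,0,0,7.6,0.005,0,0,-0.03,0,0,7.6,0.005,-0.0125,0.0291,0,0,0,0,0.005,-0.0125,0.0291,0,0,0,0,0.005,-0.0125,0.0291,0,0,0,0,0.005,-0.0125,0.0291,0,0,0,0,0.005,-0.0125,0.0291,0,0,0,0,0.005,-0.0125,0.0291,0,0,0,0,0.005,-0.0125,0.0291,0,0,0,0,0.005,-0.0125,0.0291,0,0,0,0,0.005,-0.0125,0.0291,0,0,0,0,0.005,-0.0125,0.0291,0,0,0,0,0.005,-0.0125,0.0291,0,0,0,0,0.005,-0.0125,0.0291,0,0,0,0,0.005,-0.0125,0.0291,0,0,0,0,0.005,-0.0125,0.0291,0,0,0,0,0.005,0,0,0,0,0,0,0.005,0,0,0,0,0,0,0.005]}'
python3 -m inch '{"moves":[0,0,0.02,0,0,0,0.005,0,0,0.02,0,0,0,0.005,0,0,0,0,0,0,0.005,0,0,0,0,0,0,0.005]}'
python3 - <<'E'
from h import *
c,T,o=look("wrist","b2");M=R.from_quat(o["orientation"]).as_matrix();y=M[:,1];print(o["eef_pos"],np.degrees(np.arctan2(y[1],y[0])),o["opening"],M.T@(np.array([500.2,-261.5,30])-o["eef_pos"]))
E
```

```text
t: 14.55
eef_pos: [500.8, -261.6, 139.4]
orientation: [0.999, 0.053, 0.0, 0.0]
force: [-0.0, 1.3, -0.7]
opening: 22.7
finger_force: 59.1
t: 14.95
eef_pos: [501.3, -260.4, 99.5]
orientation: [0.999, 0.055, -0.0, -0.0]
force: [1.2, -0.9, -0.8]
opening: 22.4
finger_force: 59.2
[ 501.29495022 -260.39801006   99.48455227] -83.74416119992468 22.419615477888943 [-1.19529602  0.99970876 69.48444539]
```

View pics/b2.png

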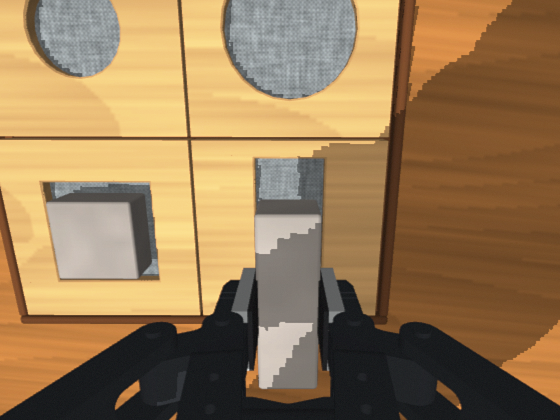

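```bash
python3 -m inch '{"moves":[0,0.0005,0.03,0,0,0,0.005,0,0,0.02,0,0,0,0.005,0,0,0.012,0,0,0,0.005,0,0,0.006,0,0,0,0.005,0,0,0.002,0,0,0,0.005,0,0,0,0,0,0,0.005,0,0,0,0,0,0,0.005]}'
```

```text
t: 15.7
eef_pos: [501.4, -261.9, 29.9]
orientation: [0.999, 0.054, 0.0, 0.0]
force: [0.2, -1.0, -0.8]
opening: 22.7
finger_force: 59.2
```

```bash
python3 -m inch '{"moves":[0,0,0.001,0,0,0,0.005,0,0,0,0,0,0,0.04,0,0,0,0,0,0,0.04,0,0,0,0,0,0,0.04,0,0,0,0,0,0,0.04,0,0,-0.02,0,0,0,0.04,0,0,-0.03,0,0,0,0.04,0,0,-0.04,0,0,0,0.085,0,0,-0.04,0,0,0,0.085,0,0,0,0,0,0,0.085,0,0,0,0,0,0,0.085]}'
python3 - <<'E'
from h import *
c,T,o=look("wrist","b3");M=R.from_quat(o["orientation"]).as_matrix();y=M[:,1];print(o["eef_pos"],np.degrees(np.arctan2(y[1],y[0])),M.T@(np.array([526,316,70])-o["eef_pos"]))
E
```

```text
t: 16.8
eef_pos: [501.4, -261.6, 158.9]
orientation: [0.999, 0.054, 0.001, 0.0]
force: [-0.8, 0.7, -1.0]
opening: 85.0
finger_force: 0.0
[ 501.39933331 -261.64502808  158.94633113] -83.7896476771294 [  86.79689845 -571.65120075   88.72217417]
```

View pics/b3.png

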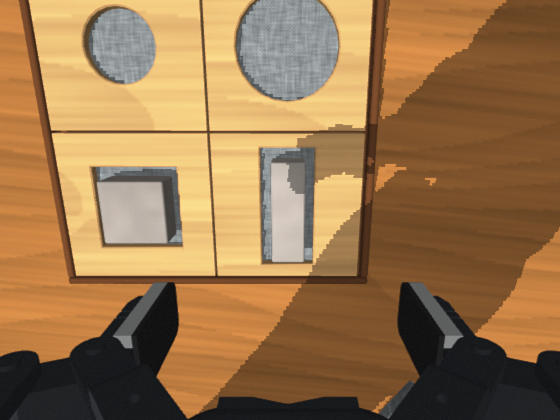

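```bash
python3 -m inch '{"moves":[0.0043,-0.0286,0,0,0,0,0.085,0.0043,-0.0286,0,0,0,0,0.085,0.0043,-0.0286,0,0,0,0,0.085,0.0043,-0.0286,0,0,0,0,0.085,0.0043,-0.0286,0,0,0,0,0.085,0.0043,-0.0286,0,0,0,0,0.085,0.0043,-0.0286,0,0,0,0,0.085,0.0043,-0.0286,0,0,0,0,0.085,0.0043,-0.0286,0,0,0,0,0.085,0.0043,-0.0286,0,0,0,0,0.085,0.0043,-0.0286,0,0,0,0,0.085,0.0043,-0.0286,0,0,0,0,0.085,0.0043,-0.0286,0,0,0,0,0.085,0.0043,-0.0286,0,0,0,0,0.085,0.0043,-0.0286,0.015,0,0,0,0.075,0.0043,-0.0286,0.015,0,0,0,0.075,0.0043,-0.0286,0.015,0,0,0,0.075,0.0043,-0.0286,0.015,0,0,0,0.075,0.0043,-0.0286,0.015,0,0,0,0.075,0.0043,-0.0286,0.015,0,0,0,0.075]}'
python3 -m inch '{"moves":[0,0,0,0,0,0,0.075,0,0,0,0,0,0,0.075,0,0,0,0,0,0,0.075]}'
python3 - <<'E'
from h import *
c,T,o=look("wrist","c1");M=R.from_quat(o["orientation"]).as_matrix();print(o["eef_pos"],M.T@(np.array([526,316.5,15])-o["eef_pos"]))
hsv=cv2.cvtColor(c["image"],cv2.COLOR_BGR2HSV)
m=((hsv[...,1]<60)&(hsv[...,2]>100)).astype(np.uint8)
for k in cv2.findContours(m,0,1)[0]:
    if cv2.contourArea(k)<500: continue
    r=cv2.minAreaRect(world(k[:,0],28,c,T)[:,:2].astype(np.float32)); print(k[:,0].mean(0).round(),np.round(np.r_[r[0],r[1],r[2]],1),M.T@(np.r_[r[0],15]-o["eef_pos"]))
E
```

```text
t: 18.85
eef_pos: [524.0, 317.0, 66.0]
orientation: [0.999, 0.054, -0.001, 0.001]
force: [0.9, -1.0, -0.1]
opening: 74.9
finger_force: 0.0
t: 19.15
eef_pos: [524.7, 315.1, 67.7]
orientation: [0.999, 0.054, -0.0, 0.001]
force: [-0.0, 0.1, 1.0]
opening: 74.9
finger_force: 0.0
[524.74343884 315.07660924  67.70418791] [ 1.43847956 -1.33244322 52.70191441]
[416. 308.] [504.4 245.5  42.2  11.4  33.2] [-27.5829453   66.95034115  52.78908181]
[159. 308.] [490.3 379.9  11.1  42.3  68.9] [-27.25703124 -68.21945608  52.6565293 ]
[477. 270.] [526.4 220.7  37.1  49.8  26.4] [-8.36234194 93.99180415 52.80209491]
[284. 249.] [527.7 317.   53.4  58.3  73.1] [ 3.18746765 -1.66580855 52.70036334]
[398.  65.] [617.7 277.9  38.6  39.3  43.8] [88.45121013 46.81746425 52.6881206 ]
[215.  13.] [629.1 356.8  11.6  15.4   6.1] [108.28056311 -30.37178323  52.59867091]
```

```bash
python3 -m inch '{"moves":[0.001,-0.0015,0.02,0,0,0,0.075,0,0,0.02,0,0,0,0.075,0,0,0.0115,0,0,0,0.075,0,0,0,0,0,0,0.075,0,0,0,0,0,0,0.03,0,0,0,0,0,0,0.03,0,0,0,0,0,0,0.03,0,0,0,0,0,0,0.03,0,0,0,0,0,0,0.03]}'
```

```text
t: 20.1
eef_pos: [526.1, 317.9, 18.0]
orientation: [0.999, 0.054, 0.001, -0.0]
force: [-1.7, -2.1, 8.6]
opening: 51.8
finger_force: 61.5
```

```bash
python3 -m inch '{"moves":[0,0,-0.03,0,0,0,0.03,0,0,-0.03,0,0,0,0.03,0,0,-0.03,0,0,0,0.03,0,0,-0.03,0,0,0,0.03,0.0015,0.0358,0,0,0,0,0.03,0.0015,0.0358,0,0,0,0,0.03,0.0015,0.0358,0,0,0,0,0.03,0.0015,0.0358,0,0,0,0,0.03,0.0015,0.0358,0,0,0,0,0.03,0.0015,0.0358,0,0,0,0,0.03,0.0015,0.0358,0,0,0,0,0.03,0.0015,0.0358,0,0,0,0,0.03,0.0015,0.0358,0,0,0,0,0.03,0.0015,0.0358,0,0,0,0,0.03,0.0015,0.0358,0,0,0,0,0.03,0.0015,0.0358,0,0,0,0,0.03,0.0015,0.0358,0,0,0,0,0.03,0.0015,0.0358,0,0,0,0,0.03,0.0015,0.0358,0,0,0,0,0.03,0.0015,0.0358,0,0,0,0,0.03]}'
python3 -m inch '{"moves":[0,0,0,0,0,0,0.03,0,0,0.02,0,0,0,0.03,0,0,0.02,0,0,0,0.03,0,0,0,0,0,0,0.03,0,0,0,0,0,0,0.03]}'
python3 - <<'E'
from h import *
c,T,o=look("wrist","c2");M=R.from_quat(o["orientation"]).as_matrix();print(o["eef_pos"],o["opening"],M.T@(np.array([611.5,-249.2,27])-o["eef_pos"]))
E
```

```text
t: 22.1
eef_pos: [611.4, -250.6, 137.7]
orientation: [0.999, 0.054, 0.001, 0.0]
force: [-0.1, 0.3, -1.6]
opening: 51.9
finger_force: 63.5
t: 22.6
eef_pos: [611.4, -248.9, 97.5]
orientation: [0.999, 0.054, 0.0, 0.0]
force: [1.8, 0.6, -1.2]
opening: 51.8
finger_force: 63.4
[ 611.40532179 -248.94979846   97.47495161] 51.800168706278555 [4.99357457e-02 2.45944998e-01 7.04750125e+01]
```

View pics/c2.png

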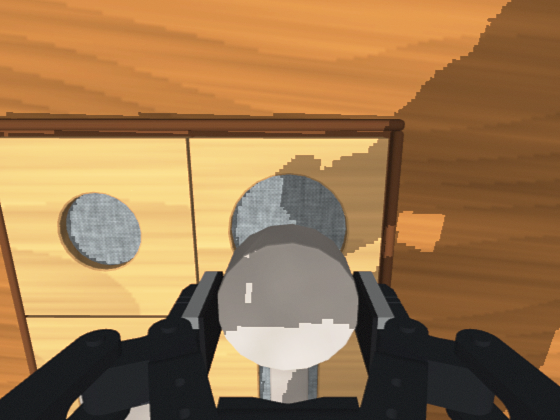

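```bash
python3 -m inch '{"moves":[0.0005,0,0.03,0,0,0,0.03,0,0,0.02,0,0,0,0.03,0,0,0.012,0,0,0,0.03,0,0,0.006,0,0,0,0.03,0,0,0.002,0,0,0,0.03,0,0,0,0,0,0,0.03,0,0,0,0,0,0,0.03]}'
```

```text
t: 23.35
eef_pos: [612.3, -249.1, 27.5]
orientation: [0.999, 0.054, 0.001, 0.0]
force: [0.2, 0.1, -0.3]
opening: 51.8
finger_force: 63.4
```

```bash
python3 -m inch '{"moves":[0,0,0,0,0,0,0.07,0,0,0,0,0,0,0.07,0,0,0,0,0,0,0.07,0,0,0,0,0,0,0.07,0,0,-0.02,0,0,0,0.07,0,0,-0.03,0,0,0,0.07,0,0,-0.04,0,0,0,0.07,0,0,-0.04,0,0,0,0.07,0,0,0,0,0,0,0.07,0,0,0,0,0,0,0.07]}'
python3 - <<'E'
from h import *
c,T,o=look("wrist","c3");print(o["eef_pos"])
hsv=cv2.cvtColor(c["image"],cv2.COLOR_BGR2HSV)
for t in ["large_core","strip","tile"]:
    for d in env.outline_of("wrist",t)[:1]:
        k=max(cv2.findContours(d["mask"].astype(np.uint8),0,1)[0],key=cv2.contourArea)[:,0]
        r=cv2.minAreaRect(world(k,36,c,T)[:,:2].astype(np.float32));print(t,d["p"],np.round(np.r_[r[0],r[1],r[2]],1))
E
python3 -m inch '{"moves":[-0.0034,-0.0302,0,0,0,0,0.07,-0.0034,-0.0302,0,0,0,0,0.07,-0.0034,-0.0302,0,0,0,0,0.07,-0.0034,-0.0302,0,0,0,0,0.07,-0.0034,-0.0302,0,0,0,0,0.07,-0.0034,-0.0302,0,0,0,0,0.07,-0.0034,-0.0302,0,0,0,0,0.07,-0.0034,-0.0302,0,0,0,0,0.07,-0.0034,-0.0302,0,0,0,0,0.07,-0.0034,-0.0302,0.02,0,0,0,0.07,-0.0034,-0.0302,0.03,0,0,0,0.07,-0.0034,-0.0302,0.03,0,0,0,0.07,0,0,0,0,0,0,0.07,0,0,0,0,0,0,0.07,0,0,0,0,0,0,0.07]}'
python3 - <<'E'
from h import *
c,T,o=look("wrist","d1");M=R.from_quat(o["orientation"]).as_matrix();print(o["eef_pos"],M.T@(np.array([532,107.2,18])-o["eef_pos"]))
hsv=cv2.cvtColor(c["image"],cv2.COLOR_BGR2HSV)
m=((hsv[...,1]<60)&(hsv[...,2]>100)).astype(np.uint8)
for k in cv2.findContours(m,0,1)[0]:
    if cv2.contourArea(k)<500: continue
    r=cv2.minAreaRect(world(k[:,0],28,c,T)[:,:2].astype(np.float32)); print(k[:,0].mean(0).round(),np.round(np.r_[r[0],r[1],r[2]],1),M.T@(np.r_[r[0],15]-o["eef_pos"]))
E
```

```text
t: 24.35
eef_pos: [612.1, -248.9, 157.4]
orientation: [0.999, 0.054, 0.001, 0.0]
force: [-0.7, 0.4, -0.4]
opening: 69.6
finger_force: 0.0
[ 612.12280925 -248.93907706  157.41564349]
strip 0.97 [ 506.6 -260.4   84.5   24.3    5.6]
tile 0.53 [ 614.  -248.4   56.1   53.7    6.1]
t: 26.05
eef_pos: [532.5, 106.0, 76.8]
orientation: [0.999, 0.054, 0.0, 0.0]
force: [0.3, -0.1, -0.1]
opening: 69.6
finger_force: 0.0
[532.46457738 106.0050021   76.83328292] [-0.34891361 -1.26882243 58.83253675]
[210. 382.] [442.7 144.3  32.1  37.4  86.8] [-85.20138558 -47.7081568   61.78669835]
[407. 306.] [508.4  37.7  42.6  11.9  31.3] [-31.28461274  65.32973519  61.85982017]
[168. 305.] [494.5 168.8  11.9  42.8  70.9] [-31.04466871 -66.52361435  61.79043352]
[286. 246.] [534.8 107.8  37.1  31.3   6.1] [ 2.4648906  -1.52101239 61.83311339]
[ 85. 240.] [525.6 211.2  26.6  56.9  26.4] [   4.40577221 -105.33545794   61.77892339]
```

```bash
python3 -m inch '{"moves":[0,-0.0014,0.025,0,0,0,0.06,0,0,0.02,0,0,0,0.06,0,0,0.0125,0,0,0,0.06,0,0,0,0,0,0,0.06,0,0,0,0,0,0,0.01,0,0,0,0,0,0,0.01,0,0,0,0,0,0,0.01,0,0,0,0,0,0,0.01,0,0,0,0,0,0,0.01]}'
```

```text
t: 27.0
eef_pos: [532.6, 108.3, 20.4]
orientation: [0.999, 0.054, 0.001, -0.0]
force: [-1.5, -1.2, 8.7]
opening: 29.7
finger_force: 58.5
```

```bash
python3 -m inch '{"moves":[0,0,-0.03,0,0,0,0.01,0,0,-0.03,0,0,0,0.01,0,0,-0.03,0,0,0,0.01,0,0,-0.03,0,0,0,0.01,0.004,0.0251,0,0,0,0,0.01,0.004,0.0251,0,0,0,0,0.01,0.004,0.0251,0,0,0,0,0.01,0.004,0.0251,0,0,0,0,0.01,0.004,0.0251,0,0,0,0,0.01,0.004,0.0251,0,0,0,0,0.01,0.004,0.0251,0,0,0,0,0.01,0.004,0.0251,0,0,0,0,0.01,0.004,0.0251,0,0,0,0,0.01,0.004,0.0251,0,0,0,0,0.01,0,0,0.02,0,0,0,0.01,0,0,0.02,0,0,0,0.01,0,0,0,0,0,0,0.01,0,0,0,0,0,0,0.01,0,0,0,0,0,0,0.01]}'
python3 - <<'E'
from h import *
c,T,o=look("wrist","d2");M=R.from_quat(o["orientation"]).as_matrix();print(o["eef_pos"],o["opening"],M.T@(np.array([599.5,-137.2,29.5])-o["eef_pos"]))
hsv=cv2.cvtColor(c["image"],cv2.COLOR_BGR2HSV)
m=((hsv[...,1]<70)).astype(np.uint8)
for k in cv2.findContours(m,0,1)[0]:
    if cv2.contourArea(k)<400: continue
    k=k[:,0]; w=(world(k,20,c,T)-o["eef_pos"])@M; print(k.min(0),k.max(0),"tool x max",w[:,0].max(),"y",w[:,1].min(),w[:,1].max())
E
```

```text
t: 28.9
eef_pos: [599.4, -136.9, 100.5]
orientation: [0.999, 0.054, 0.001, 0.0]
force: [0.1, -0.3, -0.9]
opening: 29.6
finger_force: 59.5
[ 599.37685895 -136.87533369  100.47743233] 29.64864097748462 [-2.20254481e-02  3.05778375e-01  7.09776196e+01]
[  0 185] [559 419] tool x max 28.599664456593377 y -203.62035485843188 191.2000139095259
[418 174] [536 283] tool x max 34.691115768125 y 77.57882878713222 149.626419842853
```

```bash
python3 -m inch '{"moves":[0.0005,0.0005,0.03,0,0,0,0.01,0,0,0.02,0,0,0,0.01,0,0,0.012,0,0,0,0.01,0,0,0.006,0,0,0,0.01,0,0,0.002,0,0,0,0.01,0,0,0,0,0,0,0.01,0,0,0,0,0,0,0.01]}'
```

```text
t: 29.65
eef_pos: [599.8, -137.4, 29.9]
orientation: [0.999, 0.054, 0.001, 0.0]
force: [-0.7, -0.1, -0.4]
opening: 29.7
finger_force: 59.5
```

Release, lift, then back off so that the whole box shows.

```bash
python3 -m inch '{"moves":[0,0,0.001,0,0,0,0.01,0,0,0,0,0,0,0.046,0,0,0,0,0,0,0.046,0,0,0,0,0,0,0.046,0,0,0,0,0,0,0.046,0,0,-0.02,0,0,0,0.046,0,0,-0.03,0,0,0,0.046,0,0,-0.04,0,0,0,0.08,-0.02,0.015,-0.04,0,0,0,0.08,-0.02,0.015,-0.04,0,0,0,0.08,-0.02,0.015,-0.03,0,0,0,0.08,0,0.015,0,0,0,0,0.08,0,0,0,0,0,0,0.08,0,0,0,0,0,0,0.08]}'
python3 - <<'E'
from h import *
c,T,o=look("wrist","d3");print(o["eef_pos"])
s,_,_=look("scene")
a=cv2.resize(c["image"][60:330,100:460],None,fx=1.5,fy=1.5); b=cv2.resize(s["image"][130:340,100:420],(540,354)); 
f=np.zeros((600,800,3),np.uint8); a=cv2.resize(a,(400,300)); f[:300,:400]=a; f[:,:]=f; b=cv2.resize(s["image"],(400,300)); f[:300,400:]=b
f[300:,:400]=cv2.resize(s["image"][180:330,230:430],(400,300)); f[300:,400:]=cv2.resize(s["image"][130:235,95:235],(400,300)); cv2.imwrite("pics/final.png",f)
E
```

```text
t: 31.05
eef_pos: [546.2, -203.0, 227.3]
orientation: [0.999, 0.054, -0.0, -0.0]
force: [0.3, 0.2, 0.2]
opening: 79.9
finger_force: 0.0
[ 546.17428591 -203.00945951  227.3323055 ]
```

View pics/final.png

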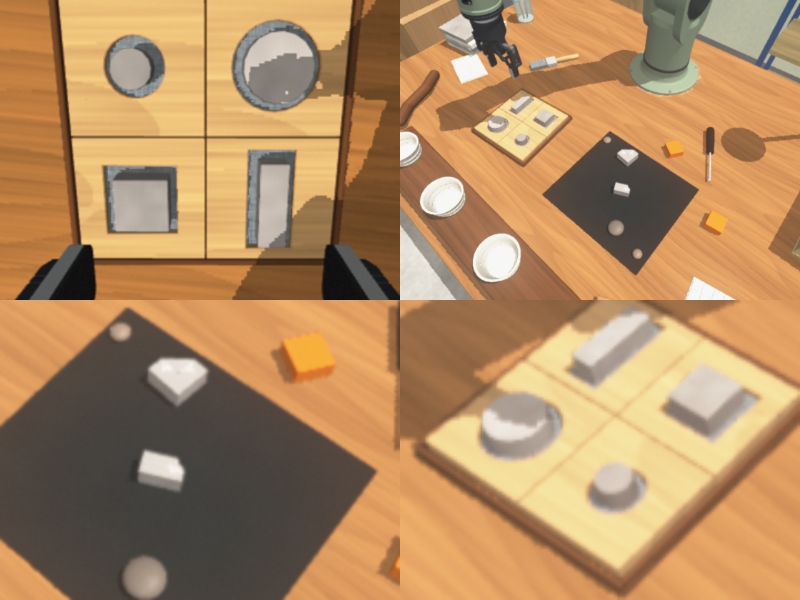

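```bash
python3 -c "
from bench import env
print(env.sign_off())"
```

```text
the job is handed in; nothing more can be done
None
```

The tile, strip, large core and small core were packed in that order and, in the final pictures, each lies flat in its own pocket. The broken tile and snapped strip were left untouched on the mat, and the job was handed in at about 31 s.

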